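# Refill the chopstick pan from a tall caddy

### The arm

A 6-joint arm with a two-finger parallel gripper is mounted at the origin on the work surface. World frame = base frame: x ahead of the robot, y to its left, z up, the work surface at z = 0. Lengths are in mm, angles in rad, forces in N, time in s.
With the tool pointing down it reaches from about 350 to 975 mm from the base axis. Payload 7.1 kg.
Tool frame: the origin (TCP) lies midway between the tips of the shut fingers; the grasp point (between the pads) lies ctrl.grip_point_offset behind it (ctrl.grip_point_offset is the distance from the TCP to the grasp point, in mm); z points along the fingers, y is the line along which they close (so a half turn about z gives the same grasp; the last joint's range is limited). The gripper opens to 88 mm and grips with 3 to 60 N. Pads are 20 mm wide; open, the fingers measure 115 mm over their backs; the gripper's body (75 mm by 178 mm) begins 61 mm behind the grasp point.
Start: joints at [-1.121, 0.423, 1.63, -0, 1.089, -0.019], TCP at [282.399, -557.544, 222.675] pointing down, gripper open.
Joint ranges: [-3, 3], [-0.9, 2.11], [0.09, 2.58], [-1.31, 4.45], [0.11, 2.69], [-2.54, 2.54]. Speed limits (rad/s): [2.39, 2.39, 3.01, 3.14, 3.14, 3.14].

### API

Orientations are given as a rotation vector (axis times angle).
In Python, from workcell import ctrl, get_image, close_job, finder gives the robot as it stands.
- The arm moves only by the tool servo_tool, never from a script. Its argument "deltas" is a list of rows, each a list of 2 entries, a list of its own where there are three numbers: the shift along the tool's x, y, z in mm, then the turn, a rotation vector about the tool's x, y, z in rad. A call has 1 to 5 rows; each row is the pose to reach, as a shift and turn from the pose commanded when the call began, along the tool's axes at that moment; what a row does not reach only later rows make up. A row lasts 1/12 s, in which the tool goes at most 41.7 mm and 7.16 degrees, less where a joint would pass 70% of its speed; a pose out of reach is approached as far as the arm can. A call with a gripper value outside its range is refused whole. "grip" is the closure, from -1 (fully open) to 1 (shut), so that 0 is half open, set as the call begins (left out, the last holds). The fingers move at their own pace and stop on an object; the grip force is fixed at half the most. Time passes only in rows, so rows that repeat a pose let the fingers close. It gives the time, the measured TCP pose, the force, the opening and the grip force at its end, in the units of the state.
- ctrl.get_obs(): the state, without advancing time (a new reading comes with each control period).
- get_image(name): name is "side" or "top"; returns a dict with "frame" (384x512x3 uint8, blue, green, red), "depth" (384x512 float32, mm along the optical axis (not along the pixel's ray), 0 where there is no reading), "K" (3x3 intrinsics, pixels), "dist" ([k1, k2, p1, p2, k3] as OpenCV has them; the pictures are not rectified), "pose" (4x4, takes a point from camera to world coordinates). Camera axes: x right, y down, z forward; pixel columns grow to the right and rows downward; lengths in mm; the calibration is good to about 2 mm. A picture is of the moment at which its call begins.
- close_job(): hands the job in; it is judged then, once.
Trained networks look in a picture, given as the dict that the camera call returned (one of the last four; its "shot" number tells which), for a name from the list of things; names that differ only in an ending like _2 or _b are one class to them, and where a whole thing is asked for, a point or a joint stands for the part that bears it (a point fixed in the world has none). Each returns a list of dicts, best first, with "score" (0 to 1); they miss things now and then, are a little off and sometimes report something else, mostly with a low value. They report only what shows in the picture. A call takes as long as a camera call. They do not tell look-alikes from the thing itself.
- finder.search_frame(query, picture): "rect" ([centre column, centre row, width, height] as shares, 0 to 1, of the picture: columns of its width, rows of its height, round what is visible of it).
- finder.silhouettes(query, picture): "mask" (384x512 bool, what is visible of it) and "rect" ([centre column, centre row, width, height] as shares, 0 to 1, of the picture: columns of its width, rows of its height, round what is visible of it).
The state is a dict: "t": time; "qpos": joint angles; "qvel": joint speeds; "joint_torque": joint torques, N m; "ee_pos": TCP position; "orientation": TCP orientation; "ft_force": force on the tool from outside, world axes, zero at the start; "moment": the same for the moment, N m; "width": finger opening in mm; "grasp_force": force on a finger pad.
Only numpy, scipy, OpenCV 4.12 (cv2) and the standard library are available. Lean on these libraries where they do the work, as an engineer would, in place of code of your own. Each camera call takes 0.05 s, during which the arm holds its last target. There are 200 camera calls.

### The job

Refill the steel pan with the washed chopsticks: lean the tall white caddy, still full, part-tipped over the near short end of the pan with its wall resting on the pan's rim and its foot on the table, and let go of it there. Take a fresh hold low down near its foot, finish the tip so that all six chopsticks slide out and lie inside the pan, then lay the empty caddy flat on its side in the blue tray. Do not push the pan along, and leave everything else where it stands.

Things in the scene. Friction and masses are not known exactly. Their poses are not given: they have to be found in the camera images.
- caddy_mid (a point): The caddy: a white plastic square tube, 56 x 56 mm outside, 200 mm tall, 3 mm walls and floor, open at the top, a green band near its foot; 0.2 kg. It starts upright on the table with six chopsticks loose in it, none above its top. This point is its centre, 100 mm above its foot; z runs from foot to mouth, x and y are square to its four like sides.
- caddy_mouth (a point): Centre of the caddy's open top, 100 mm along z from its centre (same axes).
- pan: Open steel pan, loose on the table, 0.95 kg: 325 mm long (its x), 176 mm wide (y) over its 12.5 mm flange; the rim is 100 mm above the table. Inside 294 x 145 mm, floor 3 mm. Origin at the centre of its underside, z up. Its short ends are alike; the near one, nearer the caddy, is its -x end. A level push of 4 N may slide it. The caddy leans safely on the rim at 40 to 60 degrees from upright.
- tray: The blue tray for emptied caddies, fixed to the table: 220 mm (its x) by 320 mm (its y) with a 4 mm wall and floor and walls 22 mm high. Origin at the centre of its underside, z up.
- stick0_mid (a point): Middle of chopstick 1 of 6: a black melamine stick with a red ring, 190 mm long, 8 mm thick, 14 g; z along it towards the thick end. Starts in the caddy; slides out once the mouth points 25 to 40 degrees below level (it varies), and may hang over the pan's near rim unless the caddy is drawn on over the pan as it empties.
- stick1_mid (a point): Middle of chopstick 2, like the first.
- stick2_mid (a point): Middle of chopstick 3, like the first.
- stick3_mid (a point): Middle of chopstick 4, like the first.
- stick4_mid (a point): Middle of chopstick 5, like the first.
- stick5_mid (a point): Middle of chopstick 6, like the first.
- bowls: Bystander: a nested stack of steel rice bowls, 115 mm across, 67 mm high, origin at the centre of its underside.
- paddle_cup: Bystander: a round steel cup, 96 mm across and 110 mm high, with two rice paddles standing in it up to about 205 mm; origin at the centre of its underside.
- spice_jar: Bystander: a round red jar with a white lid, 98 mm across, 122 mm high; origin at the centre of its underside.
- ladle: Bystander: a steel soup ladle with a bowl 84 mm across, lying on the table, about 330 mm long; origin under its bowl.
- napkins: Bystander: a black and steel napkin box, 100 x 190 x 114 mm; origin at the centre of its underside.
Not all that is in view belongs to the job. What is shaped like the part that bears caddy_mid but orange is not meant.

How it is judged:
By the outcome, as a careful person would: the job done as asked, in the order asked, and still so for the second after the job is handed in, with the robot touching nothing.
It also fails if it takes over 59 s, if anything falls off the work surface, if the arm or the gripper's body presses on something with over 40 N, if the wrist force passes 120 N, or if a joint passes its speed limit or range.

## Working session

There is one attempt and no reset: what is moved stays moved. The work goes in short steps, Python scripts to look and compute and a tool call to move; the robot and the scene stay as the last step left them, time stands still between calls to the robot, and variables do not carry over. Pictures are saved under pics/ and viewed, at most 10 in all, crops included, and the job is handed in when it is done.

Besides the shell and the picture viewer there is one more tool, called after "Call:" by a JSON object that holds its "op" and its "data", one argument or row to a line. servo_tool: Moves the arm, as the interface text tells. Its arguments: {"type":"object","properties":{"deltas":{"type":"array","items":{"type":"array"}},"grip":{"type":"number"}},"required":["deltas"]}

```bash
mkdir -p pics; ls; cat > h.py <<'E'
import numpy as np, cv2
from scipy.spatial.transform import Rotation as R
from workcell import ctrl, get_image, close_job, finder
def cloud(p):
    d=p["depth"]; h,w=d.shape
    u,v=np.meshgrid(np.arange(w),np.arange(h))
    n=cv2.undistortPoints(np.stack([u,v],-1).reshape(-1,1,2).astype(np.float64),np.array(p["K"]),np.array(p["dist"])).reshape(h,w,2)
    c=np.dstack([n*d[...,None],d]); T=np.array(p["pose"])
    return c@T[:3,:3].T+T[:3,3]
E
python3 - <<'E'
from h import *
print(ctrl.get_obs(), ctrl.grip_point_offset)
ims=[]
for n in("side","top"):
    p=get_image(n); ims.append(p["frame"]); c=cloud(p); np.savez(n+".npz",c=c,f=p["frame"],d=p["depth"])
    print(n,np.array(p["pose"]).round(2).tolist(),np.array(p["K"]).round(0).tolist())
    for q in("caddy_mid","pan","tray","bowls","paddle_cup","spice_jar","ladle","napkins"):
        for r in finder.silhouettes(q,p)[:3]:
            m=r["mask"]&(p["depth"]>0)
            if r["score"]<.2 or m.sum()<20: continue
            P=c[m]; print(q,round(r["score"],2),(np.array(r["rect"])*[512,384,512,384]).round().tolist(),np.percentile(P,[2,50,98],axis=0).round().tolist())
cv2.imwrite("pics/a.png",cv2.resize(np.vstack(ims),(800*1,1200))[:600]); cv2.imwrite("pics/b.png",cv2.resize(ims[1],(800,600)))
E
```

```text
pics
{'t': 0.0, 'qpos': array([-1.12098945e+00,  4.23841944e-01,  1.63071034e+00, -1.03516571e-05,
        1.08858869e+00, -1.89980860e-02]), 'qvel': array([-6.39704661e-04,  1.92998735e-04, -3.40247263e-04,  8.47818824e-04,
       -5.13906702e-05,  2.15228821e-04]), 'joint_torque': array([-3.85302686e-03, -5.44638813e+01, -2.73670381e+01,  6.40251464e-02,
        2.27707950e-02, -1.59348792e-04]), 'ee_pos': array([ 282.16205374, -557.04508572,  221.89301648]), 'orientation': array([-3.05420938e+00, -7.29328599e-01,  5.33655075e-04]), 'ft_force': array([-1.10237034, -0.29280576,  0.04889134]), 'moment': array([ 0.03774104, -0.05024647,  0.0663736 ]), 'grasp_force': 0.0, 'width': 87.95531253304678} 18.700000000000003
side [[-0.9, -0.25, 0.35, 158.43], [-0.43, 0.55, -0.71, 786.13], [-0.01, -0.79, -0.61, 749.94], [0.0, 0.0, 0.0, 1.0]] [[352.0, 0.0, 254.0], [0.0, 352.0, 195.0], [0.0, 0.0, 1.0]]
caddy_mid 0.86 [300.0, 173.0, 24.0, 64.0] [[418.0, -175.0, 3.0], [440.0, -122.0, 117.0], [473.0, -117.0, 197.0]]
caddy_mid 0.78 [326.0, 193.0, 33.0, 62.0] [[316.0, -105.0, 1.0], [342.0, -51.0, 120
[... 1671 characters left out ...]
91.0, -314.0, 110.0], [379.0, -262.0, 119.0]]
bowls 0.57 [310.0, 115.0, 35.0, 30.0] [[721.0, -144.0, 31.0], [779.0, -96.0, 44.0], [825.0, -41.0, 70.0]]
paddle_cup 0.9 [152.0, 261.0, 40.0, 40.0] [[277.0, 360.0, -1.0], [321.0, 410.0, 47.0], [365.0, 451.0, 202.0]]
spice_jar 0.87 [374.0, 127.0, 36.0, 34.0] [[680.0, -339.0, 4.0], [715.0, -292.0, 121.0], [768.0, -255.0, 128.0]]
ladle 0.95 [83.0, 222.0, 93.0, 53.0] [[378.0, 501.0, -3.0], [473.0, 561.0, 9.0], [522.0, 789.0, 74.0]]
napkins 0.57 [394.0, 263.0, 51.0, 67.0] [[209.0, -386.0, 25.0], [293.0, -315.0, 110.0], [378.0, -263.0, 119.0]]
napkins 0.34 [377.0, 125.0, 35.0, 36.0] [[680.0, -343.0, 9.0], [715.0, -294.0, 121.0], [766.0, -255.0, 128.0]]
```

View pics/a.png

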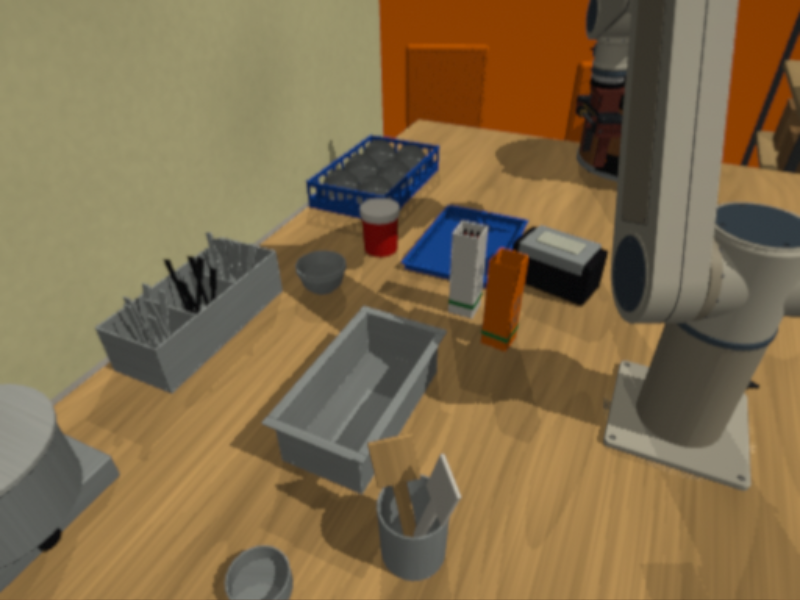

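View pics/b.png

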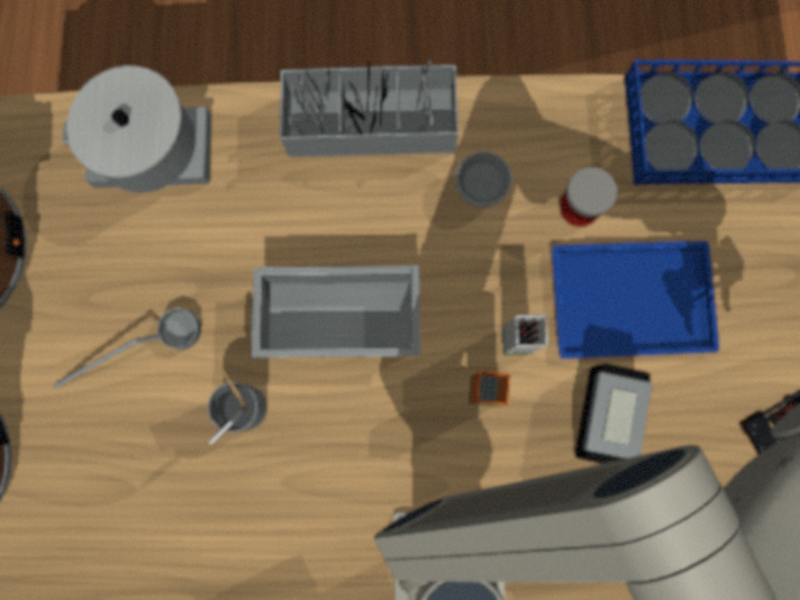

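The side picture shows the white caddy at (466,268) and the orange look-alike at (504,298). The top picture has them at (528,333) and (490,388). The cutlery box at (190,300) in the side picture holds other black sticks and isn't part of the job. The white one matches the description. The pan is at top (335,312) with its near end on the right, and the tray is at top (635,298).

```bash
python3 - <<'E'
from h import *
def rect(P,n):
    r=cv2.minAreaRect(P[:,:2].astype(np.float32)); print(n,len(P),np.round(r[0],1),np.round(r[1],1),round(r[2],1), "zmed",np.median(P[:,2]).round(1))
for n in("top","side"):
    D=np.load(n+".npz"); c=D["c"].reshape(-1,3); ok=D["d"].reshape(-1)>0; c=c[ok]
    def box(x0,x1,y0,y1,z0,z1): return c[(c[:,0]>x0)&(c[:,0]<x1)&(c[:,1]>y0)&(c[:,1]<y1)&(c[:,2]>z0)&(c[:,2]<z1)]
    rect(box(400,490,-200,-100,190,212),n+" caddy"); rect(box(400,490,-200,-100,20,190),n+" caddy body")
    rect(box(390,620,20,400,93,110),n+" pan"); rect(box(395,660,-590,-215,12,30),n+" tray")
    rect(box(300,390,-120,-40,190,212),n+" decoy")
    P=box(390,620,20,400,93,110)
    for lo,hi in((440,480),(520,560)):
        q=P[(P[:,0]>lo)&(P[:,0]<hi)&(P[:,1]<100)]
        if len(q): print(" near rim y",lo,np.percentile(q[:,1],[0,5,50,95]).round(1))
a=np.load("side.npz")["f"][125:235,250:370];b=np.load("top.npz")["f"][180:270,280:400]
cv2.imwrite("pics/c.png",np.hstack([cv2.resize(a,(400,360),interpolation=2),cv2.resize(b,(400,360),interpolation=2)]))
E
```

```text
top caddy 144 [ 443.7 -152. ] [54.9 54.5] 88.3 zmed 197.7
top caddy body 476 [ 443.8 -153. ] [58.  56.1] 88.6 zmed 135.3
top pan 1620 [502.7 208.6] [327.7 177.1] 89.5 zmed 100.1
top tray 1433 [ 524.9 -402.3] [238.9 339.3] 0.5 zmed 21.6
top decoy 101 [344.3 -81.5] [56.8 56.2] 82.5 zmed 199.8
 near rim y 440 [46.6 46.8 53.1 59.3]
 near rim y 520 [44.6 44.8 51.3 59.8]
side caddy 114 [ 446.  -146.4] [60.  56.3] 88.2 zmed 194.6
side caddy body 1012 [ 445.7 -146.1] [62.9 57.9] 88.8 zmed 118.5
side pan 1688 [503.8 212.1] [326.8 177.8] 89.1 zmed 97.9
side tray 409 [ 527.1 -399.3] [237.5 346.6] 0.7 zmed 18.6
side decoy 142 [345.9 -76.8] [60.4 56.6] 82.7 zmed 194.7
 near rim y 440 [50.4 51.6 60.9 66.8]
 near rim y 520 [50.1 51.5 59.5 64.8]
```

View pics/c.png

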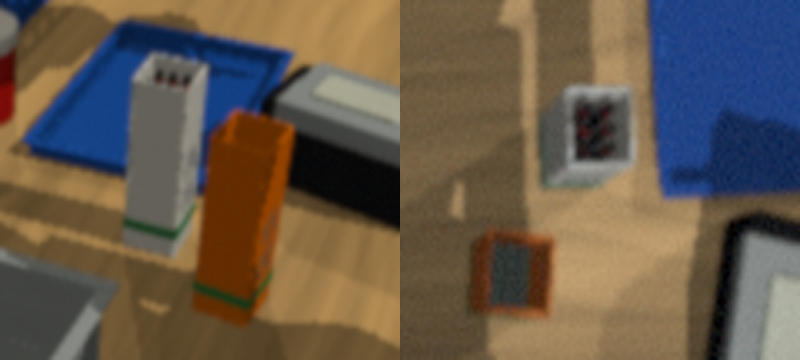

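The close crop shows white walls, a green band at the foot and sticks inside, so this is the right caddy. The orange one looks empty.

```bash
cat >> h.py <<'E'
def tool(phi,yaw=0.):
    # columns: tool axes in world; phi (deg) tilts the tool z towards -y
    s,c=np.sin(np.radians(phi)),np.cos(np.radians(phi))
    z=np.array([0,-s,-c]); y=np.array([1.,0,0]); x=np.cross(y,z)
    return R.from_euler("z",yaw,degrees=True)*R.from_matrix(np.array([x,y,z]).T)
def delta(gp,phi,yaw=0.,frm=None):
    """rows' shift (mm) and turn (rad) from the present (or given (pos,R)) pose to grasp point gp"""
    o=ctrl.get_obs(); p,r=frm or (o["ee_pos"],R.from_rotvec(o["orientation"]))
    t=tool(phi,yaw); tcp=np.array(gp,float)+t.apply([0,0,ctrl.grip_point_offset])
    print("shift",r.inv().apply(tcp-p).round(1).tolist(),"turn",(r.inv()*t).as_rotvec().round(3).tolist())
    return tcp,t
def now():
    o=ctrl.get_obs(); r=R.from_rotvec(o["orientation"]); z=r.apply([0,0,1]); g=o["ee_pos"]-z*ctrl.grip_point_offset
    print("t",round(o["t"],2),"gp",g.round(1),"phi",np.degrees(np.arctan2(-z[1],-z[2])).round(1),"q",o["qpos"].round(2),"F",o["ft_force"].round(1),"w",round(o["width"],1),"gf",round(o["grasp_force"],1))
E
python3 -c "
from h import *
now(); f=delta([445,-149.5,295],0,-1.5); delta([445,-149.5,149],0,-1.5,f)"
```

```text
t 0.9 gp [ 282.4 -557.6  241.4] phi 0.0 q [-1.12  0.42  1.63  0.    1.09 -0.02] F [-0.8  0.4  1. ] w 88.1 gf 0.0
shift [329.4, -290.6, -53.6] turn [0.0, -0.0, -1.076]
shift [0.0, 0.0, 146.0] turn [0.0, 0.0, 0.0]
```

Call:
{"op": "servo_tool", "data": {
  "deltas": [
    [[30, -26, -54], [0, 0, -0.1]],
    [[165, -145, -54], [0, 0, -0.5]],
    [[165, -145, -54], [0, 0, -0.5]],
    [[165, -145, -54], [0, 0, -0.5]],
    [[165, -145, -54], [0, 0, -0.5]]
  ],
  "grip": -1
}}

```text
t: 1.32
ee_pos: [353.5, -379.1, 274.0]
orientation: [2.776, 1.471, 0.0]
ft_force: [1.4, 0.5, 0.7]
width: 87.7
grasp_force: 0.0
```

```bash
python3 -c "
from h import *
now(); f=delta([445,-149.5,295],0,-1.5)"
```

```text
t 1.32 gp [ 353.4 -379.1  292.7] phi 0.0 q [-0.84  0.21  1.81  0.    1.12 -0.25] F [1.4 0.5 0.7] w 87.7 gf 0.0
shift [241.4, -53.2, -2.4] turn [0.0, 0.0, -0.57]
```

Call:
{"op": "servo_tool", "data": {
  "deltas": [
    [[241, -53, -2], [0, 0, -0.57]],
    [[241, -53, -2], [0, 0, -0.57]],
    [[241, -53, -2], [0, 0, -0.57]],
    [[241, -53, -2], [0, 0, -0.57]],
    [[241, -53, -2], [0, 0, -0.57]]
  ]
}}

```text
t: 1.73
ee_pos: [431.9, -185.9, 275.7]
orientation: [2.249, 2.192, 0.0]
ft_force: [0.8, 0.4, -0.6]
width: 88.1
grasp_force: 0.0
```

```bash
python3 -c "
from h import *
now(); f=delta([445,-149.5,295],0,-1.5)"
```

```text
t 1.73 gp [ 431.9 -185.9  294.4] phi 0.0 q [-0.43  0.13  1.91  0.    1.11 -0.41] F [ 0.8  0.4 -0.6] w 88.1 gf 0.0
shift [36.7, 12.1, -0.6] turn [0.001, 0.0, 0.0]
```

Call:
{"op": "servo_tool", "data": {
  "deltas": [
    [[37, 12, 0], [0, 0, 0]],
    [[37, 12, 0], [0, 0, 0]],
    [[37, 12, 30], [0, 0, 0]],
    [[37, 12, 30], [0, 0, 0]]
  ]
}}

```text
t: 2.07
ee_pos: [442.9, -149.8, 242.3]
orientation: [-2.251, -2.185, 0.004]
ft_force: [-0.9, 0.5, -0.3]
width: 88.0
grasp_force: 0.0
```

```bash
python3 -c "
from h import *
now(); f=delta([445,-149.5,150],0,-1.5)"
```

```text
t 2.07 gp [ 443.  -149.8  261. ] phi -0.1 q [-0.35  0.17  1.95 -0.    1.04 -0.32] F [-0.9  0.5 -0.3] w 88.0 gf 0.0
shift [0.2, 2.7, 111.0] turn [-0.005, -0.001, -0.004]
```

Call:
{"op": "servo_tool", "data": {
  "deltas": [
    [[0, 2, 40], [0, 0, 0]],
    [[0, 2, 80], [0, 0, 0]],
    [[0, 2, 111], [0, 0, 0]],
    [[0, 2, 111], [0, 0, 0]],
    [[0, 2, 111], [0, 0, 0]]
  ]
}}

```text
t: 2.48
ee_pos: [445.7, -151.5, 133.9]
orientation: [-2.255, -2.182, 0.003]
ft_force: [0.8, -0.7, 1.2]
width: 87.5
grasp_force: 0.0
```

Call:
{"op": "servo_tool", "data": {
  "deltas": [
    [[0, 0, 0], [0, 0, 0]],
    [[0, 0, 0], [0, 0, 0]],
    [[0, 0, 0], [0, 0, 0]],
    [[0, 0, 0], [0, 0, 0]],
    [[0, 0, 0], [0, 0, 0]]
  ],
  "grip": 1
}}

```text
t: 2.9
ee_pos: [447.3, -151.4, 135.4]
orientation: [2.255, 2.184, 0.001]
ft_force: [-1.7, -0.0, 0.4]
width: 58.3
grasp_force: 0.3
```

```bash
python3 -c "
from h import *
now(); f=delta([445,-149.5,215],0,-1.5)"
```

```text
t 2.9 gp [ 447.3 -151.4  154.1] phi 0.0 q [-0.35  0.34  2.03 -0.    0.78 -0.32] F [-1.7 -0.   0.4] w 58.3 gf 0.3
shift [1.8, -2.3, -60.9] turn [0.002, 0.001, -0.006]
```

Call:
{"op": "servo_tool", "data": {
  "deltas": [
    [[0, 0, 0], [0, 0, 0]],
    [[0, 0, 0], [0, 0, 0]],
    [[0, 0, -12], [0, 0, 0]],
    [[0, 0, -40], [0, 0, 0]],
    [[0, 0, -65], [0, 0, 0]]
  ]
}}

```text
t: 3.32
ee_pos: [445.8, -150.8, 199.5]
orientation: [-2.255, -2.184, 0.002]
ft_force: [1.8, 0.2, -3.0]
width: 56.0
grasp_force: 29.8
```

```bash
python3 -c "
from h import *
now();now(); 
th=48
s,c=np.sin(np.radians(th)),np.cos(np.radians(th))
yf=48-100*s/c
for up in(90,40,8,2):
  g=np.array([503,yf+152*s-28*c,152*c+28*s+up]); print(g.round(1)); delta(g,th,-.7)
delta([503,-140,215],0,-.7)"
```

```text
t 3.32 gp [ 445.8 -150.8  218.2] phi -0.1 q [-0.35  0.23  1.98  0.    0.93 -0.32] F [ 1.8  0.2 -3. ] w 56.0 gf 29.8
t 3.32 gp [ 445.8 -150.8  218.2] phi -0.1 q [-0.35  0.23  1.98  0.    0.93 -0.32] F [ 1.8  0.2 -3. ] w 56.0 gf 29.8
[503.   31.2 212.5]
shift [169.8, 51.6, -0.5] turn [-0.011, -0.839, -0.017]
[503.   31.2 162.5]
shift [169.8, 51.8, 49.5] turn [-0.011, -0.839, -0.017]
[503.   31.2 130.5]
shift [169.7, 51.8, 81.5] turn [-0.011, -0.839, -0.017]
[503.   31.2 124.5]
shift [169.7, 51.9, 87.5] turn [-0.011, -0.839, -0.017]
shift [12.6, 56.8, 3.1] turn [-0.003, -0.001, -0.02]
```

Call:
{"op": "servo_tool", "data": {
  "deltas": [
    [[20, 20, 0], [0, -0.05, -0.01]],
    [[50, 40, 0], [0, -0.15, -0.01]],
    [[85, 52, 0], [0, -0.26, -0.01]],
    [[120, 52, 0], [-0.01, -0.37, -0.01]],
    [[140, 52, 0], [-0.01, -0.48, -0.01]]
  ]
}}

```text
t: 3.73
ee_pos: [504.5, -12.9, 200.3]
orientation: [1.992, 1.944, -0.448]
ft_force: [0.4, -0.6, -2.4]
width: 55.5
grasp_force: 29.9
```

```bash
cat > lean.py <<'E'
from h import *
import sys
now()
th=48;s,c=np.sin(np.radians(th)),np.cos(np.radians(th));yf=45.5-100*s/c
for up in map(float,sys.argv[1:]):
  print(up); delta([503,yf+152*s-28*c,152*c+28*s+up],th,-.7)
E
python3 lean.py 90
```

```text
t 3.73 gp [504.5  -4.7 217.2] phi 25.9 q [ 0.22  0.34  1.9  -0.51  1.06  0.53] F [ 0.4 -0.6 -2.4] w 55.5 gf 29.9
90.0
shift [25.0, -2.2, -11.8] turn [0.003, -0.385, -0.014]
```

Call:
{"op": "servo_tool", "data": {
  "deltas": [
    [[8, 0, -4], [0, -0.1, 0]],
    [[16, -1, -8], [0, -0.2, -0.01]],
    [[25, -2, -12], [0, -0.3, -0.01]],
    [[25, -2, -12], [0, -0.38, -0.01]],
    [[25, -2, -12], [0, -0.38, -0.01]]
  ]
}}

```text
t: 4.15
ee_pos: [501.1, 15.8, 197.0]
orientation: [1.737, 1.726, -0.772]
ft_force: [-0.9, 0.0, -2.0]
width: 55.7
grasp_force: 29.9
```

```bash
python3 lean.py 90 25 6 0; python3 - <<'E'
from h import *
p=get_image("side"); cv2.imwrite("pics/d.png",cv2.resize(p["frame"][60:330,150:450],(800,600)[:2] if 0 else (660,594)))
E
```

```text
t 4.15 gp [501.2  29.6 209.6] phi 47.7 q [ 0.43  0.51  1.85 -0.76  1.31  0.85] F [-0.9  0.  -2. ] w 55.7 gf 29.9
90.0
shift [-2.9, 1.8, -1.3] turn [-0.0, -0.006, 0.006]
25.0
shift [45.2, 2.0, 42.5] turn [-0.0, -0.006, 0.006]
6.0
shift [59.2, 2.1, 55.3] turn [-0.0, -0.006, 0.006]
0.0
shift [63.7, 2.2, 59.3] turn [-0.0, -0.006, 0.006]
```

View pics/d.png

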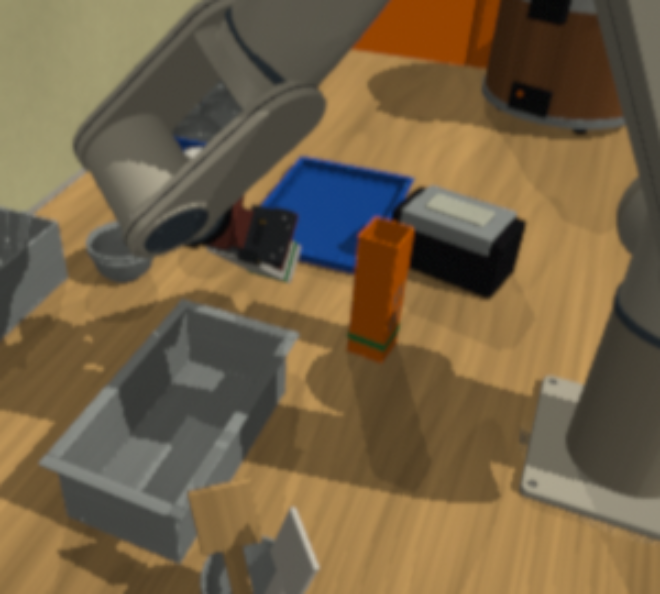

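The caddy is held and tilted, with its green band visible at (290,262), and the pan is clear below it. I'll lower it now.

Call:
{"op": "servo_tool", "data": {
  "deltas": [
    [[20, 1, 18], [0, 0, 0]],
    [[40, 2, 36], [0, 0, 0]],
    [[52, 2, 48], [0, 0, 0]],
    [[58, 2, 54], [0, -0.01, 0]],
    [[58, 2, 54], [0, -0.01, 0]]
  ]
}}

```text
t: 4.62
ee_pos: [502.8, 11.9, 118.9]
orientation: [1.739, 1.716, -0.778]
ft_force: [-0.3, 0.4, -2.2]
width: 55.9
grasp_force: 29.9
```

```bash
python3 lean.py 6 0; cat > pts.py <<'E'
from h import *
p=get_image("side"); c=cloud(p); f=p["frame"].astype(int)
b,g,r=f[...,0],f[...,1],f[...,2]
# points in the vertical slab around the caddy, projected on (y,z)
for n,q in (("side",p),("top",get_image("top"))):
    c=cloud(q); f=q["frame"].astype(int)
    m=(q["depth"]>0)&(abs(c[...,0]-503)<40)&(c[...,1]>-130)&(c[...,1]<45)&(c[...,2]>6)&(c[...,2]<130)
    green=m&(f[...,1]>f[...,2]+12)&(f[...,1]>f[...,0]+5)
    sat=f.max(-1)-f.min(-1); white=m&(sat<35)&(f.min(-1)>70)
    for k,mm in(("green",green),("white",white)):
        P=c[mm]
        if len(P)>4: print(n,k,len(P),np.percentile(P,[3,50,97],axis=0).round(0).tolist())
    np.savez("s_"+n,P=c[white])
E
python3 pts.py
```

```text
t 4.62 gp [503.1  25.9 131.4] phi 48.0 q [ 0.42  0.64  1.87 -0.8   1.21  0.96] F [-0.3  0.4 -2.2] w 55.9 gf 29.9
6.0
shift [4.0, -0.0, -0.2] turn [-0.004, 0.001, 0.001]
0.0
shift [8.5, -0.0, 3.8] turn [-0.004, 0.001, 0.001]
side green 6 [[473.0, -68.0, 42.0], [473.0, -63.0, 49.0], [474.0, -54.0, 62.0]]
side white 6 [[473.0, -94.0, 32.0], [473.0, -81.0, 41.0], [475.0, -43.0, 48.0]]
top green 55 [[474.0, -91.0, 66.0], [501.0, -87.0, 72.0], [528.0, -82.0, 79.0]]
top white 542 [[473.0, -105.0, 52.0], [498.0, -55.0, 94.0], [528.0, -7.0, 128.0]]
```

Call:
{"op": "servo_tool", "data": {
  "deltas": [
    [[4, 0, 2], [0, 0, 0]],
    [[8, 0, 4], [0, 0, 0]],
    [[8, 0, 4], [0, 0, 0]],
    [[8, 0, 4], [0, 0, 0]]
  ]
}}

```text
t: 5.05
ee_pos: [503.7, 15.6, 111.5]
orientation: [1.737, 1.716, -0.775]
ft_force: [-0.3, -0.8, -2.2]
width: 56.3
grasp_force: 29.9
```

```bash
python3 lean.py 0 -2; python3 pts.py
```

```text
t 5.05 gp [503.9  29.5 124. ] phi 48.1 q [ 0.43  0.66  1.86 -0.8   1.2   0.97] F [-0.3 -0.8 -2.2] w 56.3 gf 29.9
0.0
shift [0.6, -0.9, 1.6] turn [-0.001, 0.001, 0.0]
-2.0
shift [2.1, -0.9, 3.0] turn [-0.001, 0.001, 0.0]
side green 5 [[474.0, -53.0, 21.0], [475.0, -44.0, 24.0], [476.0, -39.0, 34.0]]
side white 8 [[475.0, -89.0, 13.0], [475.0, -78.0, 25.0], [476.0, -37.0, 39.0]]
top green 55 [[476.0, -89.0, 55.0], [506.0, -83.0, 63.0], [527.0, -78.0, 70.0]]
top white 587 [[474.0, -101.0, 45.0], [499.0, -47.0, 90.0], [528.0, -4.0, 127.0]]
```

Call:
{"op": "servo_tool", "data": {
  "deltas": [
    [[1.5, 0, 1.5], [0, 0, 0]],
    [[1.5, 0, 1.5], [0, 0, 0]],
    [[1.5, 0, 1.5], [0, 0, 0]]
  ]
}}

```text
t: 5.4
ee_pos: [503.9, 15.6, 110.4]
orientation: [1.736, 1.714, -0.776]
ft_force: [-1.9, 5.6, 7.4]
width: 56.1
grasp_force: 30.0
```

Call:
{"op": "servo_tool", "data": {
  "deltas": [
    [[1.5, 0, 1.5], [0, 0, 0]],
    [[1.5, 0, 1.5], [0, 0, 0]],
    [[1.5, 0, 1.5], [0, 0, 0]]
  ]
}}

```text
t: 5.65
ee_pos: [504.1, 15.5, 109.5]
orientation: [1.735, 1.713, -0.776]
ft_force: [-3.7, 7.5, 15.8]
width: 55.7
grasp_force: 30.0
```

```bash
python3 lean.py -4
```

```text
t 5.65 gp [504.3  29.4 122. ] phi 48.2 q [ 0.43  0.66  1.86 -0.81  1.2   0.98] F [-3.7  7.5 15.8] w 55.7 gf 30.0
-4.0
shift [2.1, -1.3, 2.9] turn [0.0, 0.004, -0.001]
```

Call:
{"op": "servo_tool", "data": {
  "deltas": [
    [[-1, 0, -1], [0, 0, 0]],
    [[-1, 0, -1], [0, 0, 0]]
  ]
}}

```text
t: 5.82
ee_pos: [504.0, 15.3, 109.8]
orientation: [1.736, 1.714, -0.775]
ft_force: [-0.9, 4.2, 8.2]
width: 56.4
grasp_force: 30.0
```

Call:
{"op": "servo_tool", "data": {
  "deltas": [
    [[0, 0, 0], [0, 0, 0]],
    [[0, 0, 0], [0, 0, 0]],
    [[0, 0, 0], [0, 0, 0]],
    [[0, 0, 0], [0, 0, 0]],
    [[0, 0, 0], [0, 0, 0]]
  ],
  "grip": -1
}}

```text
t: 6.23
ee_pos: [503.5, 15.1, 108.3]
orientation: [1.737, 1.716, -0.776]
ft_force: [-0.1, 0.7, 0.2]
width: 85.1
grasp_force: 0.0
```

```bash
python3 lean.py 0; python3 pts.py
```

```text
t 6.23 gp [503.7  29.  120.8] phi 48.1 q [ 0.43  0.66  1.86 -0.8   1.2   0.98] F [-0.1  0.7  0.2] w 85.1 gf 0.0
0.0
shift [-1.5, -0.7, -0.9] turn [-0.001, 0.001, 0.001]
side green 5 [[474.0, -70.0, 24.0], [475.0, -61.0, 43.0], [476.0, -42.0, 53.0]]
side white 5 [[475.0, -88.0, 22.0], [475.0, -80.0, 31.0], [476.0, -78.0, 40.0]]
top green 48 [[476.0, -89.0, 55.0], [504.0, -84.0, 63.0], [528.0, -80.0, 71.0]]
top white 624 [[474.0, -103.0, 45.0], [498.0, -45.0, 91.0], [528.0, 14.0, 128.0]]
```

Call:
{"op": "servo_tool", "data": {
  "deltas": [
    [[0, 0, -25], [0, 0, 0]],
    [[0, 0, -60], [0, 0, 0]],
    [[0, 0, -95], [0, 0, 0]],
    [[-60, 0, -120], [0, 0.1, 0]],
    [[-100, 0, -120], [0, 0.2, 0]]
  ]
}}

```text
t: 6.75
ee_pos: [504.9, 52.8, 244.6]
orientation: [1.861, 1.855, -0.618]
ft_force: [0.2, 0.2, 0.8]
width: 88.0
grasp_force: 0.0
```

```bash
python3 - <<'E'
from h import *
now()
for n in("side","top"):
    p=get_image(n); c=cloud(p); f=p["frame"]
    cv2.imwrite("pics/e_%s.png"%n,cv2.resize(f[100:300,180:380] if n=="side" else f[130:270,150:400],None,fx=3,fy=3))
    for r in finder.silhouettes("caddy_mid",p)[:3]:
        m=r["mask"]&(p["depth"]>0); print(n,r["score"],np.percentile(c[m],[2,50,98],axis=0).round().tolist())
    m=(p["depth"]>0)&(c[...,2]>93)&(c[...,2]<110)&(c[...,0]>390)&(c[...,0]<620)&(c[...,1]>42)&(c[...,1]<400)
    print(cv2.minAreaRect(c[m][:,:2].astype(np.float32)))
    # upper wall line fit
    m=(p["depth"]>0)&(abs(c[...,0]-503)<20)&(c[...,1]>-95)&(c[...,1]<50)&(c[...,2]>45)&(c[...,2]<190)
    P=c[m][:,1:]; 
    if len(P)>50:
        vx,vy,x0,y0=cv2.fitLine(P.astype(np.float32),cv2.DIST_HUBER,0,.01,.01).ravel(); print("wall angle",np.degrees(np.arctan2(vx,vy)),x0,y0,len(P))
E
python3 -c "
import cv2,numpy as np
a=cv2.imread('pics/e_side.png');b=cv2.imread('pics/e_top.png');a=cv2.resize(a,(420,420));b=cv2.resize(b,(380,213));b=cv2.copyMakeBorder(b,0,207,0,0,0);cv2.imwrite('pics/e.png',np.hstack([a,b]))"
```

```text
t 6.75 gp [505.   63.9 259.6] phi 36.5 q [ 0.42  0.38  1.81 -0.6   1.31  0.68] F [0.2 0.2 0.8] w 88.0 gf 0.0
side 0.64 [[475.0, -81.0, 17.0], [477.0, 16.0, 112.0], [533.0, 79.0, 170.0]]
side 0.58 [[317.0, -104.0, 7.0], [342.0, -50.0, 122.0], [375.0, -45.0, 197.0]]
((504.0125732421875, 208.841552734375), (332.92132568359375, 177.37631225585938), 89.22331237792969)
wall angle 23.975298 34.71112 137.53375 67
top 0.73 [[315.0, -109.0, 33.0], [345.0, -82.0, 120.0], [372.0, -51.0, 202.0]]
top 0.64 [[473.0, -102.0, 21.0], [499.0, -25.0, 109.0], [529.0, 56.0, 172.0]]
top 0.46 [[721.0, -144.0, 32.0], [779.0, -95.0, 45.0], [825.0, -41.0, 71.0]]
((502.2064208984375, 207.86709594726562), (325.93310546875, 175.2068328857422), 89.32978057861328)
wall angle 49.251812 -21.929586 116.06793 618
```

View pics/e.png

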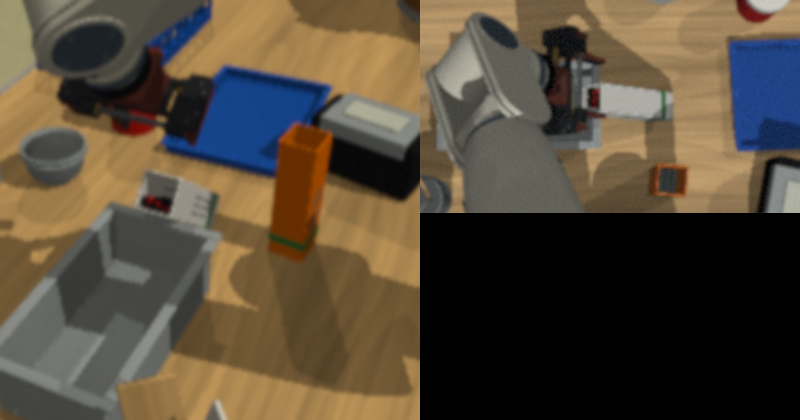

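The caddy leans freely on the near rim at about 49°, with its red-ringed sticks still inside at (155,203) in the side view. The pan hasn't moved. Next I bring the tool round for the low hold.

```bash
python3 -c "
from h import *
f=delta([503,-20,310],0,-.7); delta([501.5,-146,142],-41,-.7,f)"
```

```text
shift [-80.8, -0.3, 5.7] turn [0.002, 0.638, -0.004]
shift [-113.7, 0.0, 163.4] turn [-0.0, 0.716, 0.0]
```

Call:
{"op": "servo_tool", "data": {
  "deltas": [
    [[-35, 0, 0], [0, 0.12, 0]],
    [[-65, 0, 3], [0, 0.24, 0]],
    [[-81, 0, 6], [0, 0.36, 0]],
    [[-81, 0, 6], [0, 0.48, 0]],
    [[-81, 0, 6], [0, 0.6, 0]]
  ]
}}

```text
t: 7.37
ee_pos: [503.4, -19.4, 289.0]
orientation: [2.219, 2.191, -0.038]
ft_force: [-0.5, -0.3, -0.2]
width: 87.4
grasp_force: 0.0
```

Call:
{"op": "servo_tool", "data": {
  "deltas": [
    [[-35, 0, 10], [0, 0.12, 0]],
    [[-70, 0, 20], [0, 0.24, 0]],
    [[-100, 0, 40], [0, 0.36, 0]],
    [[-114, 0, 65], [0, 0.48, 0]],
    [[-114, 0, 90], [0, 0.6, 0]]
  ]
}}

```text
t: 7.78
ee_pos: [502.2, -139.9, 202.4]
orientation: [-1.918, -1.887, -0.558]
ft_force: [0.6, 0.5, -0.0]
width: 87.8
grasp_force: 0.0
```

```bash
python3 -c "
from h import *
now();delta([501.5,-146,142],-41,-.7)"
```

```text
t 7.78 gp [ 502.  -149.9  218.2] phi -32.4 q [-0.57  0.45  1.77  0.5   1.28 -0.79] F [ 0.6  0.5 -0. ] w 87.8 gf 0.0
shift [-34.8, -0.6, 66.2] turn [0.003, 0.149, -0.003]
```

Call:
{"op": "servo_tool", "data": {
  "deltas": [
    [[-17, 0, 33], [0, 0.08, 0]],
    [[-35, 0, 66], [0, 0.15, 0]],
    [[-35, 0, 66], [0, 0.15, 0]],
    [[-35, 0, 66], [0, 0.15, 0]]
  ]
}}

```text
t: 8.12
ee_pos: [499.1, -129.8, 125.2]
orientation: [-1.819, -1.787, -0.669]
ft_force: [0.7, -0.8, 0.3]
width: 87.9
grasp_force: 0.0
```

```bash
python3 - <<'E'
from h import *
now()
p=get_image("top"); c=cloud(p)
m=(p["depth"]>0)&(abs(c[...,0]-503)<20)&(c[...,1]>-100)&(c[...,1]<75)&(c[...,2]>45)&(c[...,2]<200)
P=c[m][:,1:]; vx,vy,x0,y0=cv2.fitLine(P.astype(np.float32),cv2.DIST_HUBER,0,.01,.01).ravel(); print("wall angle",np.degrees(np.arctan2(vx,vy)),x0,y0,len(P))
for s in (-1,): delta([501.5,-61,44],-41,-.7)
E
```

```text
t 8.12 gp [ 499.1 -142.1  139.3] phi -41.1 q [-0.61  0.63  1.77  0.6   1.26 -0.93] F [ 0.7 -0.8  0.3] w 87.9 gf 0.0
wall angle 49.853203 -25.088615 112.53344 743
shift [-2.6, 0.0, 128.2] turn [-0.004, 0.003, -0.003]
```

Call:
{"op": "servo_tool", "data": {
  "deltas": [
    [[-2, 1, 35], [0, 0, 0]],
    [[-2, 1, 70], [0, 0, 0]],
    [[-2, 1, 105], [0, 0, 0]],
    [[-2, 1, 127], [0, 0, 0]],
    [[-2, 1, 127], [0, 0, 0]]
  ]
}}

```text
t: 8.58
ee_pos: [503.8, -47.0, 33.9]
orientation: [-1.817, -1.804, -0.674]
ft_force: [-0.3, -0.3, 0.4]
width: 87.8
grasp_force: 0.0
```

Call:
{"op": "servo_tool", "data": {
  "deltas": [
    [[0, 0, 0], [0, 0, 0]],
    [[0, 0, 0], [0, 0, 0]],
    [[0, 0, 0], [0, 0, 0]],
    [[0, 0, 0], [0, 0, 0]],
    [[0, 0, 0], [0, 0, 0]]
  ],
  "grip": 1
}}

```text
t: 9.0
ee_pos: [504.5, -51.1, 33.0]
orientation: [-1.823, -1.799, -0.677]
ft_force: [-3.3, -1.1, 1.6]
width: 57.9
grasp_force: 1.3
```

Call:
{"op": "servo_tool", "data": {
  "deltas": [
    [[0, 0, 0], [0, 0, 0]],
    [[0, 0, 0], [0, 0, 0]],
    [[0, 0, 0], [0, 0, 0]]
  ]
}}

```text
t: 9.25
ee_pos: [504.2, -50.9, 32.7]
orientation: [-1.822, -1.798, -0.677]
ft_force: [-1.7, -4.5, 9.1]
width: 55.7
grasp_force: 30.0
```

```bash
cat > tip.py <<'E'
from h import *
import sys
# caddy pose: lean th, gap mm above rim edge (y 56, z 100; mid flange), L = length of lower wall from foot to that edge
def gp(th,L,gap,K=35,yr=56,zr=100):
    s,c=np.sin(np.radians(th)),np.cos(np.radians(th)); a=np.array([s,c]); n=np.array([-c,s])
    g=np.array([yr,zr])+gap*n-(L-K)*a+28*n; m=g+(200-K)*a-28*n
    print("th",th,"L",L,"gp",g.round(),"mouth lower edge",m.round()); return [502,g[0],g[1]]
if __name__=="__main__":
    now(); f=None
    for a in sys.argv[1:]:
        th,L,gap=map(float,a.split(",")); f=delta(gp(th,L,gap),th-90,-.7,f)
E
python3 tip.py 60,155,8 90,150,12 110,130,12 125,110,10 130,70,12
```

```text
t 9.25 gp [504.  -63.1  46.9] phi -40.7 q [-0.49  0.75  1.86  0.74  1.04 -1.02] F [-1.7 -4.5  9.1] w 55.7 gf 30.0
th 60.0 L 155.0 gp [-66.  71.] mouth lower edge [ 91. 129.]
shift [10.2, -2.0, -20.6] turn [0.001, -0.188, -0.001]
th 90.0 L 150.0 gp [-59. 140.] mouth lower edge [106. 112.]
shift [31.1, -0.1, -58.6] turn [0.0, -0.524, -0.0]
th 110.0 L 130.0 gp [-20. 170.] mouth lower edge [126.  87.]
shift [33.0, -0.5, -31.2] turn [0.0, -0.349, 0.0]
th 125.0 L 110.0 gp [ 16. 174.] mouth lower edge [135.  57.]
shift [27.5, -0.4, -16.8] turn [0.0, -0.262, 0.0]
th 130.0 L 70.0 gp [ 55. 153.] mouth lower edge [163.  26.]
shift [42.0, -0.5, -5.0] turn [0.0, -0.087, 0.0]
```

Call:
{"op": "servo_tool", "data": {
  "deltas": [
    [[2, -1, -9], [0, 0, 0]],
    [[6, -2, -15], [0, -0.08, 0]],
    [[10, -2, -21], [0, -0.17, 0]],
    [[10, -2, -21], [0, -0.19, 0]],
    [[10, -2, -21], [0, -0.19, 0]]
  ]
}}

```text
t: 9.67
ee_pos: [502.3, -56.0, 55.7]
orientation: [-1.941, -1.92, -0.518]
ft_force: [0.8, -1.2, 2.9]
width: 56.0
grasp_force: 30.0
```

```bash
python3 tip.py 60,155,8 75,152,10 90,150,12; python3 - <<'E'
from h import *
p=get_image("top"); c=cloud(p)
m=(p["depth"]>0)&(abs(c[...,0]-503)<20)&(c[...,1]>-10)&(c[...,1]<85)&(c[...,2]>85)&(c[...,2]<220)
P=c[m][:,1:]; vx,vy,x0,y0=cv2.fitLine(P.astype(np.float32),cv2.DIST_HUBER,0,.01,.01).ravel(); print("wall angle",np.degrees(np.arctan2(vx,vy)),x0,y0,len(P))
E
```

```text
t 9.67 gp [502.2 -65.3  71.9] phi -29.8 q [-0.42  0.63  1.91  0.61  0.92 -0.86] F [ 0.8 -1.2  2.9] w 56.0 gf 30.0
th 60.0 L 155.0 gp [-66.  71.] mouth lower edge [ 91. 129.]
shift [-0.8, -0.2, 0.3] turn [0.001, 0.003, 0.001]
th 75.0 L 152.0 gp [-67. 106.] mouth lower edge [100. 122.]
shift [12.0, 0.0, -31.6] turn [0.0, -0.262, 0.0]
th 90.0 L 150.0 gp [-59. 140.] mouth lower edge [106. 112.]
shift [11.4, -0.1, -31.0] turn [0.0, -0.262, -0.0]
wall angle 61.44691 27.88503 153.7153 438
```

Call:
{"op": "servo_tool", "data": {
  "deltas": [
    [[0, 0, -6], [0, 0, 0]],
    [[0, 0, -12], [0, 0, 0]],
    [[0, 0, -12], [0, 0, 0]]
  ]
}}

```text
t: 9.97
ee_pos: [501.7, -63.2, 64.8]
orientation: [-1.942, -1.916, -0.517]
ft_force: [0.0, -1.4, -2.0]
width: 56.0
grasp_force: 30.0
```

```bash
cat > wall.py <<'E'
from h import *
import sys
y0,y1,z0,z1=map(float,sys.argv[1:5])
p=get_image("top"); c=cloud(p)
m=(p["depth"]>0)&(abs(c[...,0]-503)<20)&(c[...,1]>y0)&(c[...,1]<y1)&(c[...,2]>z0)&(c[...,2]<z1)
P=c[m][:,1:]; vx,vy,x0,y0=cv2.fitLine(P.astype(np.float32),cv2.DIST_HUBER,0,.01,.01).ravel(); print("wall angle",np.degrees(np.arctan2(vx,vy)),x0,y0,len(P))
m=(p["depth"]>0)&(c[...,2]>93)&(c[...,2]<106)&(c[...,0]>390)&(c[...,0]<620)&(c[...,1]>100)&(c[...,1]<400)
print("pan x,ymax",np.percentile(c[m],[1,99],axis=0)[:,:2].round(1).tolist())
E
python3 wall.py -10 85 85 220; python3 tip.py 75,152,18 90,150,18
```

```text
wall angle 110.41657 47.85318 149.56653 442
pan x,ymax [[415.1, 104.8], [590.8, 371.0]]
t 10.02 gp [501.5 -72.3  80.8] phi -29.9 q [-0.43  0.62  1.9   0.6   0.94 -0.85] F [ 0.1  0.4 -2.9] w 56.0 gf 30.0
th 75.0 L 152.0 gp [-69. 114.] mouth lower edge [ 98. 130.]
shift [14.7, 0.4, -27.9] turn [-0.0, -0.26, -0.002]
th 90.0 L 150.0 gp [-59. 146.] mouth lower edge [106. 118.]
shift [13.0, -0.1, -28.8] turn [0.0, -0.262, -0.0]
```

```bash
cat > prof.py <<'E'
from h import *
p=get_image("top"); c=cloud(p)
m=(p["depth"]>0)&(abs(c[...,0]-502)<18)&(c[...,2]>-5)
P=c[m]
print([(int(y),round(float(np.median(P[(P[:,1]>=y)&(P[:,1]<y+10),2]))) if ((P[:,1]>=y)&(P[:,1]<y+10)).sum()>3 else None) for y in range(-90,240,10)])
m=(p["depth"]>0)&(c[...,2]>93)&(c[...,2]<106)&(c[...,0]>390)&(c[...,0]<620)&(c[...,1]>200)&(c[...,1]<400)
print("pan x,ymax",np.percentile(c[m],[1,99],axis=0)[:,:2].round(1).tolist())
E
python3 prof.py
```

```text
[(-90, 106), (-80, 110), (-70, 114), (-60, 119), (-50, 125), (-40, 132), (-30, 138), (-20, 142), (-10, 149), (0, 155), (10, 160), (20, 166), (30, 172), (40, 178), (50, 182), (60, 139), (70, 136), (80, 136), (90, 4), (100, 2), (110, 2), (120, 3), (130, 3), (140, 2), (150, 3), (160, 4), (170, 4), (180, 3), (190, 3), (200, 2), (210, 3), (220, 3), (230, 4)]
pan x,ymax [[415.4, 202.4], [591.1, 371.0]]
```

The grip is holding the 60° lean with no slip, and the caddy is clear of the rim. I'll go on tipping.

Call:
{"op": "servo_tool", "data": {
  "deltas": [
    [[4, 0, -10], [0, -0.07, 0]],
    [[8, 0, -20], [0, -0.15, 0]],
    [[15, 0, -28], [0, -0.22, 0]],
    [[15, 0, -28], [0, -0.26, 0]]
  ]
}}

```text
t: 10.4
ee_pos: [502.2, -62.9, 98.0]
orientation: [-2.098, -2.072, -0.273]
ft_force: [0.3, -0.1, -2.8]
width: 56.0
grasp_force: 30.0
```

Call:
{"op": "servo_tool", "data": {
  "deltas": [
    [[4, 0, -10], [0, -0.07, 0]],
    [[8, 0, -20], [0, -0.15, 0]],
    [[13, 0, -29], [0, -0.22, 0]],
    [[13, 0, -29], [0, -0.26, 0]],
    [[13, 0, -29], [0, -0.26, 0]]
  ]
}}

```text
t: 10.82
ee_pos: [501.4, -56.8, 128.1]
orientation: [-2.232, -2.209, 0.001]
ft_force: [-0.6, 0.5, -2.9]
width: 55.9
grasp_force: 30.0
```

```bash
python3 prof.py; python3 tip.py 90,150,18 102,135,15 114,115,12 126,100,10 135,85,14
```

```text
[(-90, 479), (-80, 479), (-70, 479), (-60, 479), (-50, 479), (-40, 479), (-30, 479), (-20, 496), (-10, 500), (0, 174), (10, 171), (20, 171), (30, 171), (40, 172), (50, 171), (60, 171), (70, 171), (80, 171), (90, 171), (100, 170), (110, 3), (120, 4), (130, 4), (140, 3), (150, 2), (160, 3), (170, 3), (180, 4), (190, 3), (200, 4), (210, 2), (220, 3), (230, 3)]
pan x,ymax [[415.4, 202.7], [590.9, 370.9]]
t 10.87 gp [501.2 -57.1 146.4] phi -0.1 q [-0.14  0.39  1.96  0.    0.79 -0.13] F [-0.  -0.5 -2.9] w 55.5 gf 30.0
th 90.0 L 150.0 gp [-59. 146.] mouth lower edge [106. 118.]
shift [-2.0, 0.9, 0.4] turn [-0.002, -0.002, 0.002]
th 102.0 L 135.0 gp [-33. 163.] mouth lower edge [123. 101.]
shift [22.2, -0.3, -17.3] turn [-0.0, -0.209, -0.0]
th 114.0 L 115.0 gp [ -1. 169.] mouth lower edge [139.  76.]
shift [26.2, -0.4, -13.2] turn [0.0, -0.209, -0.0]
th 126.0 L 100.0 gp [ 26. 169.] mouth lower edge [143.  49.]
shift [20.4, -0.3, -11.1] turn [0.0, -0.209, 0.0]
th 135.0 L 85.0 gp [ 50. 165.] mouth lower edge [147.  29.]
shift [19.3, -0.3, -11.5] turn [-0.0, -0.157, -0.0]
```

Call:
{"op": "servo_tool", "data": {
  "deltas": [
    [[7, 0, -6], [0, -0.07, 0]],
    [[14, 0, -12], [0, -0.14, 0]],
    [[21, 0, -17], [0, -0.21, 0]],
    [[21, 0, -17], [0, -0.21, 0]]
  ]
}}

```text
t: 11.2
ee_pos: [501.8, -35.7, 144.6]
orientation: [2.124, 2.101, -0.226]
ft_force: [0.2, 0.6, -1.9]
width: 56.0
grasp_force: 30.0
```

Call:
{"op": "servo_tool", "data": {
  "deltas": [
    [[8, 0, -4], [0, -0.07, 0]],
    [[17, 0, -8], [0, -0.14, 0]],
    [[26, 0, -13], [0, -0.21, 0]],
    [[26, 0, -13], [0, -0.21, 0]],
    [[26, 0, -13], [0, -0.21, 0]]
  ]
}}

```text
t: 11.62
ee_pos: [501.6, -8.6, 151.0]
orientation: [2.005, 1.985, -0.428]
ft_force: [-0.4, 0.1, -2.2]
width: 56.0
grasp_force: 30.0
```

```bash
python3 prof.py; python3 tip.py 114,115,12 120,105,12 127,100,12
```

```text
[(-90, 0), (-80, 0), (-70, 0), (-60, 0), (-50, 159), (-40, 180), (-30, 201), (-20, 198), (-10, 196), (0, 248), (10, 269), (20, 312), (30, 331), (40, 455), (50, 476), (60, 494), (70, 521), (80, 534), (90, 520), (100, 481), (110, 478), (120, 475), (130, 470), (140, 466), (150, 461), (160, 456), (170, 450), (180, 448), (190, None), (200, None), (210, None), (220, None), (230, 2)]
pan x,ymax [[415.4, 209.0], [591.4, 371.3]]
t 11.67 gp [501.8  -1.8 168.3] phi 23.8 q [ 0.2   0.41  1.93 -0.5   0.96  0.54] F [-0.4 -0.2 -3.2] w 55.5 gf 30.0
th 114.0 L 115.0 gp [ -1. 169.] mouth lower edge [139.  76.]
shift [0.5, 0.3, -1.1] turn [-0.004, -0.003, 0.001]
th 120.0 L 105.0 gp [ 15. 170.] mouth lower edge [144.  63.]
shift [12.6, -0.2, -7.2] turn [0.0, -0.105, 0.0]
th 127.0 L 100.0 gp [ 28. 171.] mouth lower edge [143.  49.]
shift [8.1, -0.2, -7.8] turn [-0.0, -0.122, -0.0]
```

Call:
{"op": "servo_tool", "data": {
  "deltas": [
    [[4, 0, -2], [0, -0.035, 0]],
    [[8, 0, -4], [0, -0.07, 0]],
    [[12, 0, -7], [0, -0.105, 0]],
    [[12, 0, -7], [0, -0.105, 0]],
    [[12, 0, -7], [0, -0.105, 0]]
  ]
}}

```text
t: 12.08
ee_pos: [502.2, 4.1, 153.3]
orientation: [1.943, 1.918, -0.521]
ft_force: [0.1, -0.6, -2.1]
width: 55.7
grasp_force: 30.0
```

Call:
{"op": "servo_tool", "data": {
  "deltas": [
    [[3, 0, -3], [0, -0.04, 0]],
    [[6, 0, -6], [0, -0.08, 0]],
    [[8, 0, -8], [0, -0.12, 0]],
    [[8, 0, -8], [0, -0.12, 0]],
    [[8, 0, -8], [0, -0.12, 0]]
  ]
}}

```text
t: 12.5
ee_pos: [502.4, 15.3, 156.3]
orientation: [1.866, 1.844, -0.623]
ft_force: [0.4, -0.5, -2.5]
width: 55.9
grasp_force: 30.0
```

```bash
python3 tip.py 127,100,12 135,90,14; python3 - <<'E'
from h import *
p=get_image("side"); cv2.imwrite("pics/f.png",cv2.resize(p["frame"][150:330,150:330],(600,600)))
E
```

```text
t 12.5 gp [502.6  26.5 171.3] phi 36.8 q [ 0.36  0.49  1.89 -0.67  1.13  0.78] F [ 0.4 -0.5 -2.5] w 55.9 gf 30.0
th 127.0 L 100.0 gp [ 28. 171.] mouth lower edge [143.  49.]
shift [1.4, -0.6, -0.8] turn [-0.002, -0.004, 0.001]
th 135.0 L 90.0 gp [ 47. 169.] mouth lower edge [144.  32.]
shift [13.8, -0.2, -9.4] turn [0.0, -0.14, 0.0]
```

View pics/f.png

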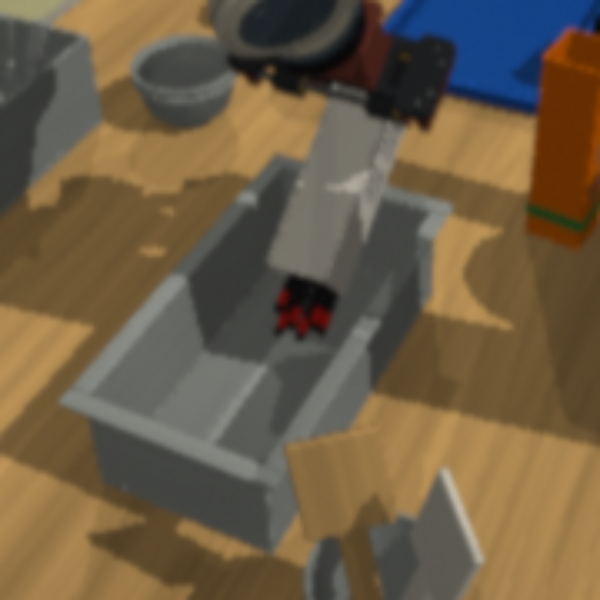

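The sticks' red-ringed ends are coming out of the mouth at (305,305), well inside the pan. I'll hold here and let them run.

Call:
{"op": "servo_tool", "data": {
  "deltas": [
    [[0, 0, 0], [0, 0, 0]],
    [[0, 0, 0], [0, 0, 0]],
    [[0, 0, 0], [0, 0, 0]],
    [[0, 0, 0], [0, 0, 0]],
    [[0, 0, 0], [0, 0, 0]]
  ]
}}

```text
t: 12.97
ee_pos: [502.7, 15.7, 156.8]
orientation: [1.865, 1.842, -0.623]
ft_force: [0.6, -0.1, -1.1]
width: 55.8
grasp_force: 30.0
```

Call:
{"op": "servo_tool", "data": {
  "deltas": [
    [[0, 0, -3], [0, -0.03, 0]],
    [[7, 0, -6], [0, -0.07, 0]],
    [[13, 0, -9], [0, -0.14, 0]],
    [[13, 0, -9], [0, -0.14, 0]],
    [[13, 0, -9], [0, -0.14, 0]]
  ]
}}

```text
t: 13.38
ee_pos: [502.7, 32.3, 155.4]
orientation: [1.772, 1.755, -0.734]
ft_force: [-0.4, -0.3, -1.4]
width: 56.2
grasp_force: 30.0
```

Call:
{"op": "servo_tool", "data": {
  "deltas": [
    [[0, 0, 0], [0, 0, 0]],
    [[0, 0, 0], [0, 0, 0]],
    [[0, 0, 0], [0, 0, 0]],
    [[0, 0, 0], [0, 0, 0]],
    [[0, 0, 0], [0, 0, 0]]
  ]
}}

```text
t: 13.8
ee_pos: [502.9, 31.2, 156.4]
orientation: [1.774, 1.751, -0.734]
ft_force: [-0.5, -0.3, -1.2]
width: 55.7
grasp_force: 30.0
```

```bash
python3 tip.py 135,90,14; cat > pic.py <<'E'
from h import *
import sys
p=get_image("side");q=get_image("top")
a=cv2.resize(p["frame"][150:330,150:330],(500,500)); b=cv2.resize(q["frame"][150:250,140:300],(480,300))
b=cv2.copyMakeBorder(cv2.resize(b,(300,188)),0,312,0,0,0)
cv2.imwrite(sys.argv[1],np.hstack([a,b]))
E
python3 pic.py pics/g.png
```

```text
t 13.8 gp [503.   44.4 169.6] phi 44.9 q [ 0.44  0.56  1.85 -0.74  1.24  0.88] F [-0.5 -0.3 -1.2] w 55.7 gf 30.0
th 135.0 L 90.0 gp [ 47. 169.] mouth lower edge [144.  32.]
shift [2.4, -1.1, -0.9] turn [-0.001, -0.002, -0.0]
```

View pics/g.png

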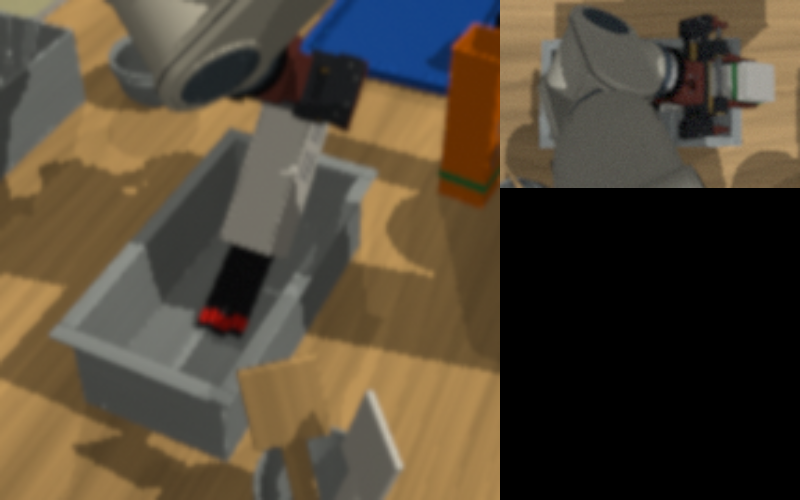

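The sticks' ends rest on the pan floor at (222,320) with their tails still in the caddy. I'll raise the caddy straight up, drawing it slightly on over the pan, so the tails drop inside.

Call:
{"op": "servo_tool", "data": {
  "deltas": [
    [[-9, 0, -10], [0, 0, 0]],
    [[-18, 0, -20], [0, 0, 0]],
    [[-27, 0, -30], [0, 0, 0]],
    [[-36, 0, -40], [0, 0, 0]],
    [[-36, 0, -40], [0, 0, 0]]
  ]
}}

```text
t: 14.32
ee_pos: [504.4, 35.1, 213.2]
orientation: [1.775, 1.75, -0.728]
ft_force: [0.3, -0.4, -1.4]
width: 55.8
grasp_force: 30.0
```

Call:
{"op": "servo_tool", "data": {
  "deltas": [
    [[-7, 0, -10], [0, 0, 0]],
    [[-14, 0, -20], [0, 0, 0]],
    [[-21, 0, -30], [0, 0, 0]],
    [[-28, 0, -40], [0, 0, 0]],
    [[-28, 0, -40], [0, 0, 0]]
  ]
}}

```text
t: 14.73
ee_pos: [504.2, 43.6, 260.5]
orientation: [1.774, 1.751, -0.729]
ft_force: [-0.1, 0.3, -1.2]
width: 55.8
grasp_force: 30.0
```

```bash
python3 pic.py pics/h.png; python3 -c "
from h import *
now()"
```

```text
t 14.83 gp [503.4  56.2 271.7] phi 44.9 q [ 0.46  0.41  1.8  -0.69  1.4   0.76] F [ 0.  -0.4 -2.1] w 55.8 gf 30.0
```

View pics/h.png

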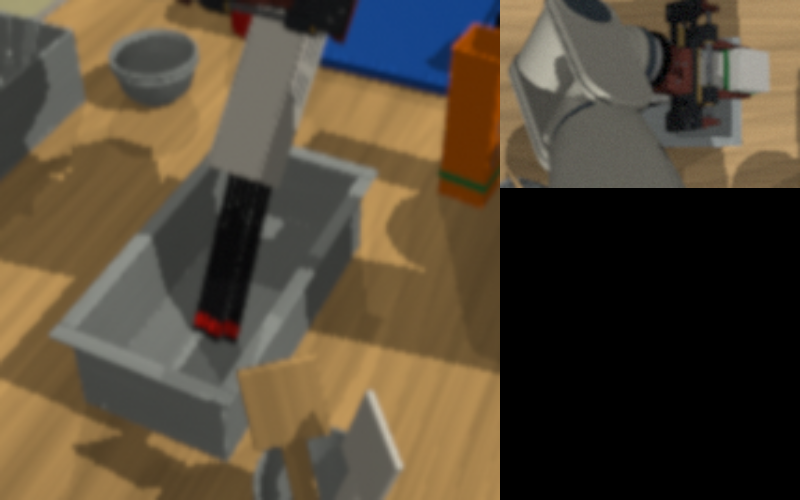

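Almost fully out: the tips are on the floor near the far half and the tails are just at the mouth. Raising a little more.

Call:
{"op": "servo_tool", "data": {
  "deltas": [
    [[-7, 0, -8], [0, 0, 0]],
    [[-14, 0, -15], [0, 0, 0]],
    [[-21, 0, -22], [0, 0, 0]],
    [[-28, 0, -28], [0, 0, 0]],
    [[-28, 0, -28], [0, 0, 0]]
  ]
}}

```text
t: 15.25
ee_pos: [504.0, 42.9, 299.7]
orientation: [1.774, 1.751, -0.73]
ft_force: [-0.3, 0.5, -1.7]
width: 56.1
grasp_force: 30.0
```

Call:
{"op": "servo_tool", "data": {
  "deltas": [
    [[-7, 0, -7], [0, 0, 0]],
    [[-14, 0, -14], [0, 0, 0]],
    [[-14, 0, -14], [0, 0, 0]],
    [[-14, 0, -14], [0, 0, 0]]
  ]
}}

```text
t: 15.58
ee_pos: [503.4, 42.8, 317.9]
orientation: [1.774, 1.751, -0.732]
ft_force: [-0.0, 0.6, -1.2]
width: 55.8
grasp_force: 30.0
```

```bash
python3 pic.py pics/i.png; python3 -c "
from h import *
now(); f=delta([505,-40,330],0,-.7)"
```

```text
t 15.68 gp [503.1  55.9 330.3] phi 44.9 q [ 0.46  0.34  1.75 -0.68  1.5   0.68] F [ 0.5 -0.9 -2. ] w 55.8 gf 30.0
shift [-54.4, 3.1, 62.4] turn [-0.001, 0.784, 0.0]
```

View pics/i.png

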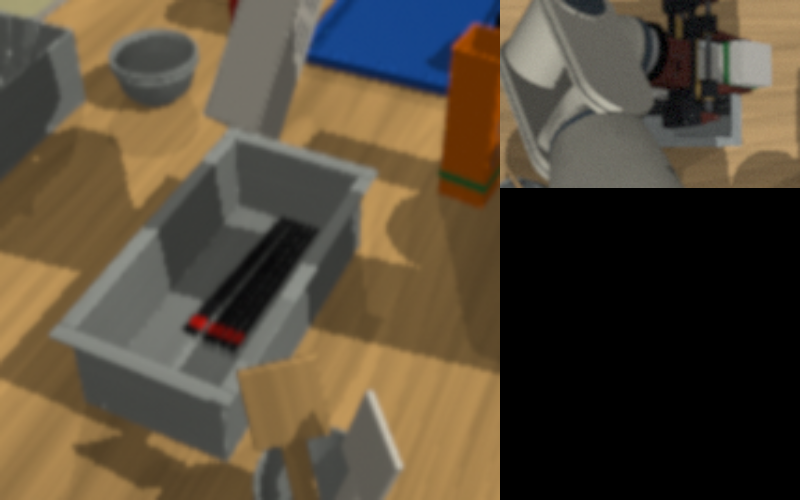

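The sticks lie flat in the pan, from (285,225) to (215,335). Next I level the caddy and carry it to the tray.

Call:
{"op": "servo_tool", "data": {
  "deltas": [
    [[-20, 0, 0], [0, 0.12, 0]],
    [[-40, 0, 15], [0, 0.24, 0]],
    [[-54, 3, 35], [0, 0.36, 0]],
    [[-54, 3, 62], [0, 0.48, 0]],
    [[-54, 3, 62], [0, 0.6, 0]]
  ]
}}

```text
t: 16.1
ee_pos: [503.6, -41.5, 309.8]
orientation: [2.143, 2.114, -0.196]
ft_force: [-0.2, 0.2, -2.9]
width: 55.9
grasp_force: 30.0
```

```bash
python3 -c "
from h import *
now(); f=delta([526,-465,230],0,.4)"; python3 - <<'E'
from h import *
p=get_image("top"); f=p["frame"].astype(int); c=cloud(p)
m=(f.max(-1)<60)&(c[...,1]>60)&(c[...,1]<365)&(c[...,0]>425)&(c[...,0]<580)&(c[...,2]>-5)&(c[...,2]<60)
print("dark",m.sum(),np.percentile(c[m],[1,50,99],axis=0).round(0).tolist() if m.any() else "")
E
```

```text
t 16.1 gp [503.7 -38.1 328.2] phi 10.3 q [ 0.    0.15  1.81 -0.19  1.2   0.09] F [-0.2  0.2 -2.9] w 55.9 gf 30.0
shift [-398.7, 28.5, 172.6] turn [-0.004, 0.18, -0.021]
dark 734 [[473.0, 94.0, -2.0], [500.0, 171.0, 10.0], [573.0, 356.0, 51.0]]
```

Call:
{"op": "servo_tool", "data": {
  "deltas": [
    [[-36, 3, 12], [0, 0.06, 0]],
    [[-72, 6, 25], [0, 0.12, -0.01]],
    [[-108, 9, 40], [0, 0.18, -0.02]],
    [[-144, 12, 56], [0, 0.18, -0.02]],
    [[-180, 15, 70], [0, 0.18, -0.02]]
  ]
}}

```text
t: 16.57
ee_pos: [516.8, -231.5, 274.5]
orientation: [-2.214, -2.228, 0.011]
ft_force: [1.2, -0.2, -2.1]
width: 56.0
grasp_force: 30.0
```

```bash
python3 -c "
from h import *
now(); f=delta([526,-465,220],0,.4)"; python3 - <<'E'
from h import *
p=get_image("top"); cv2.imwrite("pics/j.png",cv2.resize(p["frame"][165:240,155:280],(800,480),interpolation=cv2.INTER_CUBIC))
E
```

```text
t 16.57 gp [ 516.9 -231.4  293.2] phi 0.3 q [-0.44  0.28  1.71 -0.01  1.15 -0.44] F [ 1.2 -0.2 -2.1] w 56.0 gf 30.0
shift [-233.2, 8.0, 74.2] turn [-0.005, 0.004, -0.001]
```

View pics/j.png

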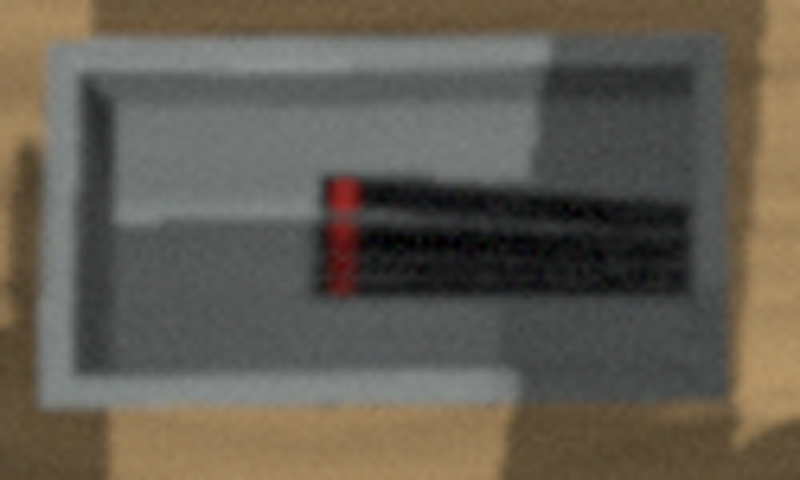

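The pan holds two sticks at (510,198) and four at (510,258), all six lying flat inside. I'll set the caddy down in the tray.

Call:
{"op": "servo_tool", "data": {
  "deltas": [
    [[-36, 1, 12], [0, 0, 0]],
    [[-75, 3, 25], [0, 0, 0]],
    [[-113, 4, 38], [0, 0, 0]],
    [[-150, 5, 50], [0, 0, 0]],
    [[-188, 7, 62], [0, 0, 0]]
  ]
}}

```text
t: 17.03
ee_pos: [525.4, -418.5, 212.8]
orientation: [-2.212, -2.229, 0.011]
ft_force: [0.4, 0.5, -1.8]
width: 55.5
grasp_force: 30.0
```

```bash
python3 - <<'E'
from h import *
now(); f=delta([526,-465,60],0,.4)
p=get_image("top"); c=cloud(p); F=p["frame"].astype(int)
m=(p["depth"]>0)&(c[...,0]>432)&(c[...,0]<573)&(c[...,1]>66)&(c[...,1]<355)&(F.max(-1)<55)
print("stick z pct",np.percentile(c[m],[5,50,95,99],axis=0).round().tolist(),m.sum())
m=(p["depth"]>0)&(c[...,2]>93)&(c[...,2]<110)&(c[...,0]>390)&(c[...,0]<620)&(c[...,1]>20)&(c[...,1]<400)
print(cv2.minAreaRect(c[m][:,:2].astype(np.float32)))
E
```

```text
t 17.03 gp [ 525.5 -418.4  231.5] phi 0.2 q [-0.69  0.5   1.53 -0.01  1.12 -0.69] F [ 0.4  0.5 -1.8] w 55.5 gf 30.0
shift [-45.9, 1.2, 171.7] turn [-0.006, 0.004, 0.001]
stick z pct [[477.0, 74.0, 1.0], [500.0, 151.0, 10.0], [528.0, 225.0, 17.0], [566.0, 354.0, 40.0]] 828
((502.7168273925781, 208.48118591308594), (327.87799072265625, 177.32432556152344), 89.57627868652344)
```

Call:
{"op": "servo_tool", "data": {
  "deltas": [
    [[-35, 1, 20], [0, 0, 0]],
    [[-46, 1, 50], [0, 0, 0]],
    [[-46, 1, 88], [0, 0, 0]],
    [[-46, 1, 126], [0, 0, 0]],
    [[-46, 1, 160], [0, 0, 0]]
  ]
}}

```text
t: 17.5
ee_pos: [526.1, -463.3, 51.5]
orientation: [-2.212, -2.228, 0.01]
ft_force: [0.9, 0.7, -2.4]
width: 56.0
grasp_force: 30.0
```

```bash
cat > tr.py <<'E'
from h import *
now(); f=delta([526,-465,34],0,.4)
p=get_image("top"); c=cloud(p)
m=(p["depth"]>0)&(c[...,0]>505)&(c[...,0]<545)&(c[...,2]>15)&(c[...,2]<140)
for y in range(-420,-270,15):
    q=c[m&(c[...,1]>=y)&(c[...,1]<y+15)]
    print(y,np.median(q[:,2]).round(1) if len(q)>3 else None,end="; ")
E
python3 tr.py
```

```text
t 17.5 gp [ 526.2 -463.2   70.2] phi 0.2 q [-0.74  0.73  1.53 -0.01  0.88 -0.74] F [ 0.9  0.7 -2.4] w 56.0 gf 30.0
shift [-1.6, 0.1, 36.2] turn [-0.006, 0.003, 0.0]
-420 94.1; -405 93.9; -390 92.4; -375 94.0; -360 95.1; -345 94.3; -330 94.1; -315 91.5; -300 45.5; -285 None;
```

Call:
{"op": "servo_tool", "data": {
  "deltas": [
    [[-1, 0, 15], [0, 0, 0]],
    [[-1, 0, 26], [0, 0, 0]],
    [[-1, 0, 29], [0, 0, 0]],
    [[-1, 0, 29], [0, 0, 0]]
  ]
}}

```text
t: 17.88
ee_pos: [527.2, -465.4, 26.1]
orientation: [2.212, 2.229, -0.008]
ft_force: [0.1, -0.7, -1.8]
width: 55.9
grasp_force: 30.0
```

```bash
python3 tr.py
```

```text
t 17.88 gp [ 527.3 -465.3   44.8] phi 0.3 q [-0.74  0.77  1.53 -0.01  0.84 -0.74] F [ 0.1 -0.7 -1.8] w 55.9 gf 30.0
shift [0.4, -1.2, 10.8] turn [-0.002, 0.005, 0.001]
-420 None; -405 None; -390 69.3; -375 68.9; -360 68.7; -345 68.9; -330 68.9; -315 66.7; -300 None; -285 None;
```

Call:
{"op": "servo_tool", "data": {
  "deltas": [
    [[0, 0, 4], [0, 0, 0]],
    [[0, 0, 7], [0, 0, 0]],
    [[0, 0, 7], [0, 0, 0]]
  ]
}}

```text
t: 18.18
ee_pos: [526.8, -465.4, 18.9]
orientation: [2.212, 2.228, -0.007]
ft_force: [-1.1, -0.6, -1.5]
width: 56.3
grasp_force: 30.0
```

Call:
{"op": "servo_tool", "data": {
  "deltas": [
    [[0, 0, 1], [0, 0, 0]],
    [[0, 0, 2], [0, 0, 0]],
    [[0, 0, 2], [0, 0, 0]]
  ]
}}

```text
t: 18.43
ee_pos: [526.8, -465.4, 18.2]
orientation: [2.212, 2.228, -0.007]
ft_force: [-3.4, 3.5, 8.1]
width: 56.0
grasp_force: 30.0
```

```bash
python3 tr.py
```

```text
t 18.43 gp [ 526.9 -465.3   36.9] phi 0.2 q [-0.74  0.78  1.53 -0.01  0.83 -0.74] F [-3.4  3.5  8.1] w 56.0 gf 30.0
shift [0.4, -0.8, 2.9] turn [-0.002, 0.004, 0.0]
-420 None; -405 None; -390 None; -375 61.7; -360 61.3; -345 60.4; -330 61.9; -315 60.4; -300 None; -285 None;
```

Contact with the tray floor is light. I'll release and retreat upward.

Call:
{"op": "servo_tool", "data": {
  "deltas": [
    [[0, 0, 0], [0, 0, 0]],
    [[0, 0, 0], [0, 0, 0]],
    [[0, 0, 0], [0, 0, 0]],
    [[0, 0, 0], [0, 0, 0]],
    [[0, 0, 0], [0, 0, 0]]
  ],
  "grip": -1
}}

```text
t: 18.9
ee_pos: [526.6, -465.3, 16.4]
orientation: [2.213, 2.229, -0.007]
ft_force: [0.7, 0.1, 0.0]
width: 85.2
grasp_force: 0.0
```

Call:
{"op": "servo_tool", "data": {
  "deltas": [
    [[0, 0, -20], [0, 0, 0]],
    [[0, 0, -50], [0, 0, 0]],
    [[0, 0, -90], [0, 0, 0]],
    [[0, 0, -130], [0, 0, 0]],
    [[0, 0, -170], [0, 0, 0]]
  ]
}}

```text
t: 19.32
ee_pos: [526.8, -464.3, 187.8]
orientation: [-2.213, -2.229, 0.008]
ft_force: [0.2, -0.3, -0.1]
width: 87.9
grasp_force: 0.0
```

Call:
{"op": "servo_tool", "data": {
  "deltas": [
    [[0, 0, -30], [0, 0, 0]],
    [[0, 0, -60], [0, 0, 0]],
    [[0, 0, -60], [0, 0, 0]]
  ]
}}

```text
t: 19.57
ee_pos: [529.8, -466.6, 254.2]
orientation: [2.205, 2.221, -0.007]
ft_force: [1.7, -0.5, 0.2]
width: 88.0
grasp_force: 0.0
```

```bash
python3 - <<'E'
from h import *
now()
for n in("top","side"):
    p=get_image(n); c=cloud(p)
    m=(p["depth"]>0)&(c[...,2]>35)&(c[...,2]<80)&(c[...,0]>420)&(c[...,0]<630)&(c[...,1]>-555)&(c[...,1]<-245)
    P=c[m]; print(n,cv2.minAreaRect(P[:,:2].astype(np.float32)),np.percentile(P[:,2],[5,50,95]).round(1))
    m=(p["depth"]>0)&(c[...,2]>93)&(c[...,2]<110)&(c[...,0]>390)&(c[...,0]<620)&(c[...,1]>20)&(c[...,1]<400)
    print("pan",cv2.minAreaRect(c[m][:,:2].astype(np.float32)))
    for q in("bowls","paddle_cup","spice_jar","ladle","napkins"):
        for r in finder.silhouettes(q,p)[:1]:
            P=c[r["mask"]&(p["depth"]>0)]; print(q,np.percentile(P,[2,50,98],axis=0)[:,:2].round().tolist())
    m=(p["depth"]>0)&(abs(c[...,0]-345)<45)&(abs(c[...,1]+80)<45)&(c[...,2]>190)&(c[...,2]<212)
    print("decoy",cv2.minAreaRect(c[m][:,:2].astype(np.float32)))
E
```

```text
t 19.57 gp [ 529.7 -466.4  272.9] phi 0.7 q [-0.74  0.51  1.42 -0.01  1.21 -0.74] F [ 1.7 -0.5  0.2] w 88.0 gf 0.0
top ((524.5055541992188, -402.37738037109375), (59.304290771484375, 202.3332061767578), 1.0343148708343506) [53.7 60.6 65.9]
pan ((502.7204284667969, 208.33633422851562), (327.2851257324219, 177.015380859375), 89.50120544433594)
bowls [[723.0, -143.0], [780.0, -95.0], [826.0, -42.0]]
paddle_cup [[274.0, 360.0], [320.0, 412.0], [362.0, 450.0]]
spice_jar [[680.0, -341.0], [716.0, -293.0], [768.0, -255.0]]
ladle [[383.0, 501.0], [470.0, 560.0], [522.0, 776.0]]
napkins [[327.0, -393.0], [357.0, -367.0], [379.0, -323.0]]
decoy ((344.5442810058594, -81.30641174316406), (57.371856689453125, 56.527408599853516), 82.78120422363281)
side ((525.8872680664062, -397.5788879394531), (57.283424377441406, 207.25784301757812), 0.7293871641159058) [41.8 56.9 59.7]
pan ((503.89129638671875, 211.62242126464844), (327.60888671875, 177.57818603515625), 89.4305648803711)
bowls [[444.0, 506.0], [497.0, 536.0], [525.0, 571.0]]
paddle_cup [[269.0, 366.0], [330.0, 409.0], [376.0, 456.0]]
spice_jar [[682.0, -331.0], [712.0, -265.0], [764.0, -249.0]]
ladle [[444.0, 506.0], [498.0, 536.0], [525.0, 571.0]]
napkins [[192.0, -369.0], [273.0, -281.0], [375.0, -255.0]]
decoy ((346.3199462890625, -74.37660217285156), (59.71856689453125, 56.98879623413086), 82.93119812011719)
```

The caddy lies flat in the middle of the tray. The pan and all the bystanders measure as at the start; the napkin box was partly hidden by the arm from the top, but the side view agrees. Handing in.

```bash
python3 -c "
from h import *
print(close_job())"
```

```text
the job is handed in; nothing more can be done
None
```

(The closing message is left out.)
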